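# Start the hob under the saucepan on boost

## Robot

A 6-joint arm with a two-finger parallel gripper is mounted at the origin on the work surface. World frame = base frame: x ahead of the robot, y to its left, z up, the work surface at z = 0. Lengths are in m, angles in degrees, forces in N, time in s.
With the tool pointing down it reaches from about 0.4 to 0.825 m from the base axis. Payload 7 kg.
Tool frame: the origin (TCP) lies between the finger pads; the fingertips stand 22 mm ahead of it and the grasp point (between the pads) lies 3 mm ahead of it; z points along the fingers, y is the line along which they close (so a half turn about z gives the same grasp; the last joint's range is limited). The gripper opens to 88 mm and grips with 3 to 60 N. Pads are 19 mm wide; open, the fingers measure 130 mm over their backs; the gripper's body (78 mm by 193 mm) begins 47 mm behind the grasp point.
Start: joints at [-51.331, 20.546, 0.682, 0, -70.136, -16.507], TCP at [0.255, -0.625, 0.249] pointing down, gripper open.
Joint ranges: [-176.03, 176.03], [-82.01, 121.73], [-58.28, 71.71], [-173.87, 95.51], [-174.79, -0.11], [-173.66, 173.66]. Speed limits (degrees/s): [136.94, 136.94, 172.46, 180, 180, 180].

## Interface

Orientations are given as [roll, pitch, yaw] about the fixed x, y, z axes, in that order (R = Rz(yaw) Ry(pitch) Rx(roll)).
In Python, from plant import ctrl gives the robot as it stands.
- The arm moves only by the tool apply_moves, never from a script. Its argument "targets" is a list of rows, each an object with "travel": the shift along the tool's x, y, z in mm, a list of three; "roll": the turn about the tool's z in degrees; "jaw": the finger opening in mm, from 0 to 87.6. In form: [{"travel": [tx, ty, tz], "roll": roll, "jaw": jaw}, ...]. A call has 1 to 10 rows; each row shifts and turns the commanded pose from where the row before left it, along the tool's axes as they then stand; what a row does not reach is not made up. A row lasts 1/10 s, in which the tool goes at most 50 mm and 8.59 degrees, less where a joint would pass 70% of its speed; a pose out of reach is approached as far as the arm can. A call with a gripper value outside its range is refused whole. The fingers move at their own pace and stop on an object; the grip force is fixed at half the most. Time passes only in rows, so rows that do not move let the fingers close. It gives the time, the measured TCP pose, the force, the opening and the grip force at its end, in the units of the state.
- ctrl.get_obs(): the state, without advancing time (a new reading comes with each control period).
- ctrl.snapshot(name): name is "scene" or "top" or "wrist"; returns the picture (480x640x3 uint8, red, green, blue); there is no depth.
- ctrl.calibration(name): a dict with "K" (3x3 intrinsics, pixels), "dist_coeffs" ([k1, k2, p1, p2, k3] as OpenCV has them; the pictures are not rectified), "extrinsics" (4x4, takes a point from camera to world coordinates); the wrist camera has in their place "hand_eye" (4x4, takes a point from camera to tool coordinates, whose origin is the TCP and whose axes are the flange's). Camera axes: x right, y down, z forward; pixel columns grow to the right and rows downward; lengths in m; the calibration is good to about 2 mm. A picture is of the moment at which its call begins: read the wrist's pose just before it. calibration takes no time and is no camera call.
- ctrl.close_job(): hands the job in; it is judged then, once.
The state is a dict: "clock": time; "joint_pos": joint angles; "qvel": joint speeds; "tau": joint torques, N m; "tool_pos": TCP position; "orientation": TCP orientation; "force": force on the tool from outside, world axes, zero at the start; "moment": the same for the moment, N m; "opening": finger opening in m; "gripper_force": force on a finger pad.
Only numpy, scipy, OpenCV 4.12 (cv2) and the standard library are available. Lean on these libraries where they do the work, as an engineer would, in place of code of your own. Each camera call takes 0.05 s, during which the arm holds its last target. There are 200 camera calls.

## Task

Start the hob under the lidded saucepan on boost: with closed fingertips, lightly press the big round power key, then the square key on the same side of the hob as the saucepan, then the long bar-shaped boost key, letting each key spring back up before you press the next. Press gently and straight down, hold each key down for a moment, press no other key and never two at once, and do not shift, lift or tip the pans or anything else standing about.

Things in the scene. Friction and masses are not known exactly. Their poses are not given: they have to be found in the camera images.
- hob: fixed tabletop hob, steel, black glass top, 360 (x) by 580 (y) by 60 mm high; origin under its centre, x away from its key strip, y to its left seen from the keys. Zone centres at x 42, y +140 (left) and -140 mm (right). Key row on the robot's side, left to right: big round, small round, square, square, long bar, 80 to 100 mm apart. Over 20 N on hob or keys is too hard
- power_top (a point): centre of the top face of the big round power key (44 mm across); the face is level, 12 mm above the hob's glass while the key is up; it lies at x -135 mm, y +215 mm in the hob's frame; moves down with the key
- zone_left_top (a point): centre of the top face of the square key of the left zone (38 mm by 38 mm); the face is level, 12 mm above the hob's glass while the key is up; it lies at x -135 mm, y +50 mm in the hob's frame; moves down with the key
- zone_right_top (a point): centre of the top face of the square key of the right zone (38 mm by 38 mm); the face is level, 12 mm above the hob's glass while the key is up; it lies at x -135 mm, y -50 mm in the hob's frame; moves down with the key
- boost_top (a point): centre of the top face of the long bar-shaped boost key (30 mm in x, 76 mm in y); the face is level, 12 mm above the hob's glass while the key is up; it lies at x -135 mm, y -150 mm in the hob's frame; moves down with the key
- timer_top (a point): centre of the top face of the small round timer key (20 mm across), not to be pressed; the face is level, 12 mm above the hob's glass while the key is up; it lies at x -135 mm, y +135 mm in the hob's frame; moves down with the key
- power (a joint): travel of the power key: 0 = up, 0.009 m = fully down (straight down); spring return by itself; starts moving at about 2 N, 3 mm takes about 4 N, fully down about 7 N; counts as pressed past 3 mm
- zone_left (a joint): travel of the left square key: 0 = up, 0.009 m = fully down (straight down); spring return by itself; starts moving at about 2 N, 3 mm takes about 4 N, fully down about 7 N; counts as pressed past 3 mm
- zone_right (a joint): travel of the right square key: 0 = up, 0.009 m = fully down (straight down); spring return by itself; starts moving at about 2 N, 3 mm takes about 4 N, fully down about 7 N; counts as pressed past 3 mm
- boost (a joint): travel of the boost key: 0 = up, 0.009 m = fully down (straight down); spring return by itself; starts moving at about 2 N, 3 mm takes about 4 N, fully down about 7 N; counts as pressed past 3 mm
- timer (a joint): travel of the timer key (not to be pressed): 0 = up, 0.009 m = fully down (straight down); spring return by itself; starts moving at about 2 N, 3 mm takes about 4 N, fully down about 7 N; counts as pressed past 3 mm
- saucepan: steel saucepan with its lid on, 186 mm across, 96 mm high to the lid, a loop on the lid up to 123 mm, a long bar handle along its +x to 228 mm from the middle; loose, stands on the left or the right zone; origin at the centre of its underside
- frypan: open dark frying pan, 200 mm across, 42 mm deep, black handle along its +x to 239 mm from the middle and up to 61 mm high; loose, stands on the other zone; origin at the centre of its underside
- shaker: white salt shaker, 42 mm across, 65 mm high, loose, on the hob between the pans; origin under its centre
- spice_jar: small spice jar, 40 mm across, 60 mm high, loose, on the right end of the hob's key strip, beside the boost key; origin under its centre
- mug: white mug, 80 mm across, 90 mm high, loose, on the worktop to the right of the hob; origin under its centre
- onion: onion, 72 mm across, 73 mm high with its stem, loose, on the chopping board left of the hob; origin under its centre
- tomato: tomato, 66 mm across, 68 mm high with its stem, loose, on the chopping board; origin under its centre
- spoon: wooden spoon, 220 mm long, lying along its x on the chopping board, loose; origin in its middle underneath

How it is judged:
By the outcome, as a careful person would: the job done as asked, in the order asked, and still so for the second after the job is handed in, with the robot touching nothing.
It also fails if it takes over 48 s, if anything falls off the work surface, if the arm or the gripper's body presses on something with over 40 N, if the wrist force passes 120 N, or if a joint passes its speed limit or range.

## Working session

There is one attempt and no reset: what is moved stays moved. The work goes in short steps, Python scripts to look and compute and a tool call to move; the robot and the scene stay as the last step left them, time stands still between calls to the robot, and variables do not carry over. Pictures are saved under pics/ and viewed, at most 10 in all, crops included, and the job is handed in when it is done.

Besides the shell and the picture viewer there is one more tool, called by a JSON object that holds its "fn" and its "kwargs". apply_moves: Moves the arm, as the interface text tells. Its arguments: {"type":"object","properties":{"targets":{"type":"array","items":{"type":"object","properties":{"travel":{"type":"array","items":{"type":"number"}},"roll":{"type":"number"},"jaw":{"type":"number"}}}}},"required":["targets"]}

```bash
mkdir -p pics; python3 - <<'E'
from plant import ctrl
import cv2
o=ctrl.get_obs();print(o)
for n in("top","scene"):
    cv2.imwrite(f"pics/{n}0.png",ctrl.snapshot(n)[:,:,::-1]);print(n,ctrl.calibration(n))
print(ctrl.calibration("wrist"))
E
```

```text
{'clock': 0.0, 'joint_pos': array([-5.13320348e+01,  2.05901132e+01,  6.33570987e-01, -2.01354925e-02,
       -7.01360606e+01, -1.65075227e+01]), 'qvel': array([ 0.05118529, -0.03775793, -0.11940876,  0.08519866,  0.00496001,
       -0.01887635]), 'tau': array([ 6.00043259e-04, -5.82719064e+01,  2.93059140e+01,  6.99768886e+00,
        6.81325051e-03, -1.37835950e-04]), 'tool_pos': array([ 0.25442171, -0.62472115,  0.24763599]), 'orientation': array([ 1.79905835e+02, -8.16629677e-03, -1.57846408e+02]), 'force': array([-0.89019778, -0.02582805,  0.1073449 ]), 'moment': array([-0.0135515 , -0.02234206,  0.02950702]), 'gripper_force': 0.0, 'opening': 0.08749726241296178}
top {'K': array([[434.34640966,   0.        , 318.92117829],
       [  0.        , 434.34640966, 238.3595402 ],
       [  0.        ,   0.        ,   1.        ]]), 'dist_coeffs': array([-0.10782082,  0.        ,  0.        ,  0.        ,  0.        ]), 'extrinsics': array([[ 0.02616631, -0.99907684,  0.03407028,  0.53997859],
       [-0.99964783, -0.02630152, -0.00352653,  0.05354558],
       [ 0.00441937, -0.03396601,
[... 510 characters left out ...]
674  , -0.73242916,  1.13409172],
       [ 0.        ,  0.        ,  0.        ,  1.        ]])}
{'K': array([[388.3646632 ,   0.        , 313.45425039],
       [  0.        , 388.3646632 , 241.48897189],
       [  0.        ,   0.        ,   1.        ]]), 'dist_coeffs': array([-0.07369723,  0.        ,  0.        ,  0.        ,  0.        ]), 'hand_eye': array([[ 1.60444920e-03, -9.66340313e-01, -2.57262172e-01,
         6.90183641e-02],
       [ 9.99998057e-01,  1.84503022e-03, -6.93770875e-04,
         7.40823180e-05],
       [ 1.14507525e-03, -2.57260559e-01,  9.66341396e-01,
        -1.36082979e-01],
       [ 0.00000000e+00,  0.00000000e+00,  0.00000000e+00,
         1.00000000e+00]])}
```

View pics/top0.png

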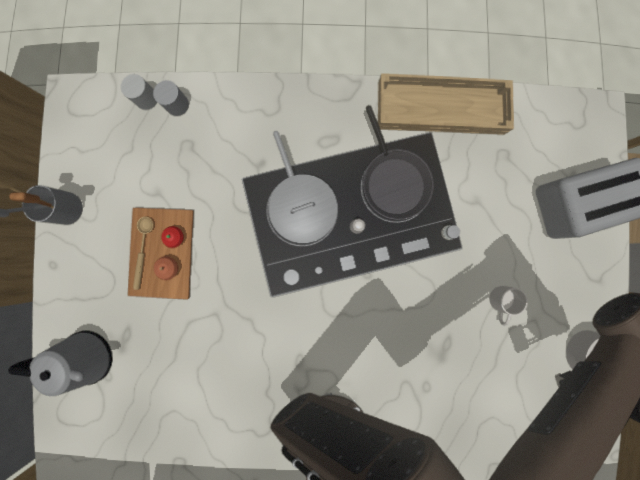

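View pics/scene0.png

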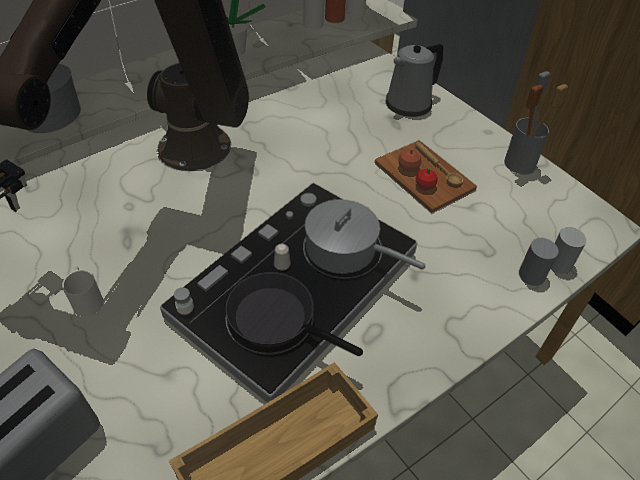

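The top view shows the lidded saucepan at (302,210), on the hob's left zone. The keys are power (291,277), timer (318,270), left square (348,263), right square (381,254) and boost (415,245), with the spice jar at (452,232). The sequence is therefore power, zone_left, boost.

```bash
cat > m.py <<'E'
import numpy as np,cv2
from plant import ctrl
H={'power':(-.135,.215),'timer':(-.135,.135),'zl':(-.135,.05),'zr':(-.135,-.05),'boost':(-.135,-.15)}
def ray(c,T,px,z):
    p=cv2.undistortPoints(np.array(px,float).reshape(-1,1,2),c['K'],c['dist_coeffs']).reshape(-1,2)
    d=np.c_[p,np.ones(len(p))]@T[:3,:3].T
    return T[:3,3]+d*((z-T[2,3])/d[:,2])[:,None]
def blobs(im,seeds,r=20,thr=110):
    g=cv2.cvtColor(im,cv2.COLOR_RGB2GRAY);n,l,s,c=cv2.connectedComponentsWithStats((g>thr).astype(np.uint8))
    out=[]
    for p in seeds:
        i=l[p[1],p[0]];print(p,g[p[1],p[0]],i,s[i],c[i]);out.append(c[i])
    return np.array(out)
def fit(P):
    h=np.array(list(H.values()));a=h-h.mean(0);b=P[:,:2]-P[:,:2].mean(0)
    th=np.arctan2((a[:,0]*b[:,1]-a[:,1]*b[:,0]).sum(),(a*b).sum())
    R=np.array([[np.cos(th),-np.sin(th)],[np.sin(th),np.cos(th)]])
    t=P[:,:2].mean(0)-R@h.mean(0);f=h@R.T+t
    print('yaw',np.degrees(th),'t',t,'res mm',(1000*(f-P[:,:2])).round(1).tolist());print(dict(zip(H,f.round(4).tolist())))
    return th,t,f
E
python3 - <<'E'
from m import *
for n,s in(('top',[(291,277),(318,270),(348,263),(381,254),(415,245)]),('scene',[(308,199),(290,214),(268,231),(241,254),(212,277)])):
    im=cv2.imread(f'pics/{n}0.png')[:,:,::-1];c=ctrl.calibration(n)
    fit(ray(c,c['extrinsics'],blobs(im,s),.072))
E
```

```text
(291, 277) 178 51 [284 269  15  16 190] [290.95789474 276.70526316]
(318, 270) 175 50 [315 267   7   7  40] [318.2   269.925]
(348, 263) 173 49 [340 255  16  16 187] [347.35828877 262.54545455]
(381, 254) 165 45 [374 247  16  15 176] [381.28977273 253.98295455]
(415, 245) 157 35 [402 238  27  16 269] [414.92193309 245.46096654]
yaw 15.564100600971408 t [ 0.6588405  -0.04503581] res mm [[-0.1, 0.3], [0.1, -0.1], [-0.1, 0.2], [-0.0, -0.1], [0.1, -0.3]]
{'power': [0.4711, 0.1259], 'timer': [0.4926, 0.0488], 'zl': [0.5154, -0.0331], 'zr': [0.5422, -0.1294], 'boost': [0.569, -0.2258]}
(308, 199) 107 0 [     0      0    640    480 181329] [312.45105306 211.04032449]
(290, 214) 108 0 [     0      0    640    480 181329] [312.45105306 211.04032449]
(268, 231) 108 0 [     0      0    640    480 181329] [312.45105306 211.04032449]
(241, 254) 106 0 [     0      0    640    480 181329] [312.45105306 211.04032449]
(212, 277) 111 142 [212 277   1   1   1] [212. 277.]
yaw 8.495938969373965 t [0.6702506  0.01916808] res mm [[-15.9, 106.4], [-4.1, 27.3], [8.5, -56.7], [23.3, -155.7], [-11.7, 78.6]]
{'power': [0.505, 0.2119], 'timer': [0.5168, 0.1327], 'zl': [0.5293, 0.0487], 'zr': [0.5441, -0.0502], 'boost': [0.5589, -0.1491]}
```

{"fn": "apply_moves", "kwargs": {"targets": [{"travel": [0,0,0],"roll": 6.6,"jaw": 0},{"travel": [-20,33,0],"roll": 0,"jaw": 0},{"travel": [-20,33,0],"roll": 0,"jaw": 0},{"travel": [-20,33,0],"roll": 0,"jaw": 0},{"travel": [-20,33,0],"roll": 0,"jaw": 0},{"travel": [-20,33,0],"roll": 0,"jaw": 0},{"travel": [-20,33,0],"roll": 0,"jaw": 0},{"travel": [-20,33,0],"roll": 0,"jaw": 0},{"travel": [-20,33,0],"roll": 0,"jaw": 0},{"travel": [-20,33,0],"roll": 0,"jaw": 0}]}}

```text
clock: 1.1
tool_pos: [0.3482, -0.2892, 0.2484]
orientation: [180.0, -0.0, -164.5]
force: [0.5, 0.3, -0.7]
opening: 0.0131
gripper_force: 0.0
```

{"fn": "apply_moves", "kwargs": {"targets": [{"travel": [-20,33,0],"roll": 0,"jaw": 0},{"travel": [-20,33,0],"roll": 0,"jaw": 0},{"travel": [-20,33,0],"roll": 0,"jaw": 0},{"travel": [-20,33,0],"roll": 0,"jaw": 0},{"travel": [-20,33,0],"roll": 0,"jaw": 0},{"travel": [-20,33,0],"roll": 0,"jaw": 0},{"travel": [-20,33,0],"roll": 0,"jaw": 0},{"travel": [-20,33,0],"roll": 0,"jaw": 0},{"travel": [-20,33,0],"roll": 0,"jaw": 0},{"travel": [0,0,0],"roll": 0,"jaw": 0}]}}

```text
clock: 2.1
tool_pos: [0.443, 0.0469, 0.2484]
orientation: [180.0, 0.0, -164.3]
force: [0.0, -0.1, 0.1]
opening: 0.0009
gripper_force: 0.0
```

{"fn": "apply_moves", "kwargs": {"targets": [{"travel": [-24,34,0],"roll": 0,"jaw": 0},{"travel": [-24,34,0],"roll": 0,"jaw": 0},{"travel": [0,0,50],"roll": 0,"jaw": 0},{"travel": [0,0,30],"roll": 0,"jaw": 0},{"travel": [0,0,0],"roll": 0,"jaw": 0},{"travel": [0,0,0],"roll": 0,"jaw": 0}]}}

```text
clock: 2.7
tool_pos: [0.4702, 0.1216, 0.1691]
orientation: [-179.9, -0.0, -164.4]
force: [0.9, 0.3, 0.9]
opening: 0.0004
gripper_force: 0.0
```

```bash
python3 - <<'E'
from m import *
o=ctrl.get_obs();print(o['tool_pos'],o['orientation'],o['force'],o['opening'])
cv2.imwrite("pics/w1.png",ctrl.snapshot("wrist")[:,:,::-1])
cv2.imwrite("pics/top1.png",ctrl.snapshot("top")[:,:,::-1])
E
```

```text
[0.47022121 0.12163672 0.16908973] [-1.79945509e+02 -4.23423314e-02 -1.64428206e+02] [0.93873737 0.27524343 0.8554762 ] 0.0003878297835725352
```

View pics/w1.png

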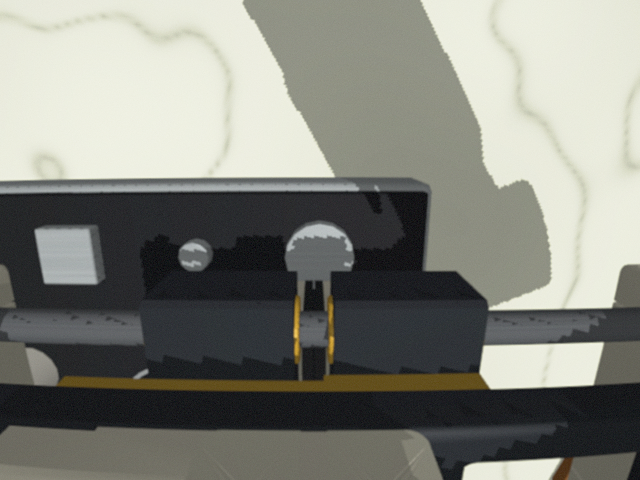

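The wrist view shows the power key spanning columns 286–354 (top edge at row 221), the timer at (195,255), and the left square at (67,255). The closed fingers are at about column 314, slightly off the key's centre.

```bash
python3 - <<'E'
from m import *
from scipy.spatial.transform import Rotation as Ro
c=ctrl.calibration('wrist');T=np.eye(4);T[:3,:3]=Ro.from_euler('xyz',[-179.945,-.042,-164.428],degrees=True).as_matrix();T[:3,3]=[.4702,.1216,.1691]
T=T@c['hand_eye']
P=ray(c,T,[(286,252),(354,252),(320,221),(195,255),(66,256)],.072)
t=np.radians(15.56);R=np.array([[np.cos(t),-np.sin(t)],[np.sin(t),np.cos(t)]])
h=(P[:,:2]-[.65884,-.04504])@R
print((h*1000).round(1)); print(((np.array([.4702,.1216])-[.65884,-.04504])@R*1000).round(1))
E
```

```text
[[-137.2  193.8]
 [-137.3  236.4]
 [-157.   214.9]
 [-135.   136.1]
 [-133.9   50.2]]
[-137.   211.1]
```

Both views agree to about 1 mm. I'll centre over the power key and descend, then press slowly.

{"fn": "apply_moves", "kwargs": {"targets": [{"travel": [-2,4,30],"roll": 0,"jaw": 0},{"travel": [0,0,25],"roll": 0,"jaw": 0},{"travel": [0,0,10],"roll": 0,"jaw": 0},{"travel": [0,0,4],"roll": 0,"jaw": 0},{"travel": [0,0,0],"roll": 0,"jaw": 0},{"travel": [0,0,0],"roll": 0,"jaw": 0}]}}

```text
clock: 3.4
tool_pos: [0.4717, 0.1268, 0.1008]
orientation: [180.0, 0.1, -164.4]
force: [-0.2, 0.4, -0.7]
opening: 0.0003
gripper_force: 0.0
```

{"fn": "apply_moves", "kwargs": {"targets": [{"travel": [0,0,1],"roll": 0,"jaw": 0},{"travel": [0,0,1],"roll": 0,"jaw": 0},{"travel": [0,0,1],"roll": 0,"jaw": 0},{"travel": [0,0,1],"roll": 0,"jaw": 0},{"travel": [0,0,1],"roll": 0,"jaw": 0},{"travel": [0,0,1],"roll": 0,"jaw": 0},{"travel": [0,0,1],"roll": 0,"jaw": 0},{"travel": [0,0,1],"roll": 0,"jaw": 0},{"travel": [0,0,0],"roll": 0,"jaw": 0}]}}

```text
clock: 4.3
tool_pos: [0.4709, 0.1265, 0.0915]
orientation: [-180.0, -0.0, -164.4]
force: [-1.7, -0.4, 4.3]
opening: 0.0009
gripper_force: 1.6
```

{"fn": "apply_moves", "kwargs": {"targets": [{"travel": [0,0,1],"roll": 0,"jaw": 0},{"travel": [0,0,1],"roll": 0,"jaw": 0},{"travel": [0,0,1],"roll": 0,"jaw": 0},{"travel": [0,0,0],"roll": 0,"jaw": 0}]}}

```text
clock: 4.7
tool_pos: [0.4709, 0.1264, 0.0885]
orientation: [-180.0, -0.0, -164.4]
force: [-2.2, -0.3, 4.1]
opening: 0.0002
gripper_force: 2.5
```

{"fn": "apply_moves", "kwargs": {"targets": [{"travel": [0,0,0],"roll": 0,"jaw": 0},{"travel": [0,0,0],"roll": 0,"jaw": 0},{"travel": [0,0,0],"roll": 0,"jaw": 0},{"travel": [0,0,0],"roll": 0,"jaw": 0}]}}

```text
clock: 5.1
tool_pos: [0.4709, 0.1265, 0.0886]
orientation: [180.0, 0.0, -164.4]
force: [-1.6, -0.3, 4.6]
opening: 0.0001
gripper_force: 2.5
```

{"fn": "apply_moves", "kwargs": {"targets": [{"travel": [0,0,1.5],"roll": 0,"jaw": 0},{"travel": [0,0,0],"roll": 0,"jaw": 0},{"travel": [0,0,0],"roll": 0,"jaw": 0},{"travel": [0,0,0],"roll": 0,"jaw": 0}]}}

```text
clock: 5.5
tool_pos: [0.4709, 0.1265, 0.0872]
orientation: [-180.0, 0.0, -164.4]
force: [-1.8, -0.5, 6.6]
opening: 0.0007
gripper_force: 2.9
```

```bash
python3 - <<'E'
from m import *
o=ctrl.get_obs();print(o['tool_pos'],o['force'])
cv2.imwrite("pics/w2.png",ctrl.snapshot("wrist")[:,:,::-1])
E
```

```text
[0.47091945 0.12645164 0.0871513 ] [-1.83422189 -0.45826741  6.59198922]
```

View pics/w2.png

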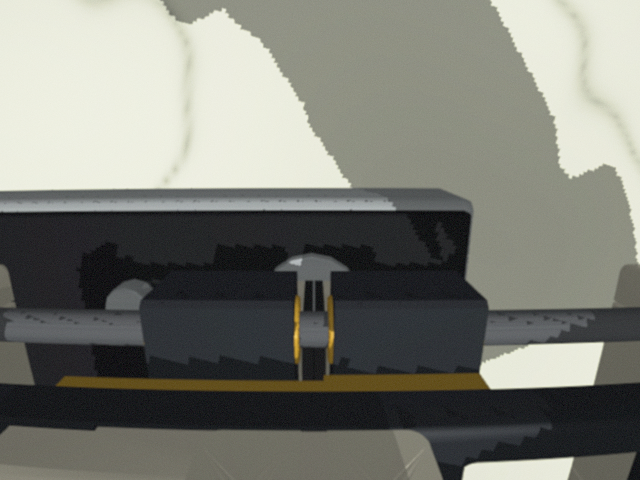

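The power key is visibly sunk, centred under the fingers at about (312,265), with about 6.6 N on it. I'll lift off and go to the left square key.

{"fn": "apply_moves", "kwargs": {"targets": [{"travel": [0,0,-5],"roll": 0,"jaw": 0},{"travel": [0,0,-10],"roll": 0,"jaw": 0},{"travel": [0,0,-25],"roll": 0,"jaw": 0},{"travel": [0,-40,0],"roll": 0,"jaw": 0},{"travel": [0,-40,0],"roll": 0,"jaw": 0},{"travel": [0,-40,0],"roll": 0,"jaw": 0},{"travel": [0,-30,0],"roll": 0,"jaw": 0},{"travel": [0,-15.5,0],"roll": 0,"jaw": 0},{"travel": [0,0,0],"roll": 0,"jaw": 0},{"travel": [0,0,0],"roll": 0,"jaw": 0}]}}

```text
clock: 6.55
tool_pos: [0.5152, -0.0332, 0.1273]
orientation: [180.0, 0.0, -164.5]
force: [-0.3, -0.4, 0.6]
opening: 0.0002
gripper_force: 0.0
```

```bash
python3 - <<'E'
from m import *
o=ctrl.get_obs();t=np.radians(15.56);R=np.array([[np.cos(t),-np.sin(t)],[np.sin(t),np.cos(t)]])
print(o['tool_pos'],o['force'],((o['tool_pos'][:2]-[.65884,-.04504])@R*1000).round(1))
E
```

```text
[ 0.51519616 -0.03316524  0.12726728] [-0.30278859 -0.38190085  0.56073911] [-135.2   50. ]
```

On target. I'll descend about 40 mm to the same depth, the last part slowly.

{"fn": "apply_moves", "kwargs": {"targets": [{"travel": [0,0,20],"roll": 0,"jaw": 0},{"travel": [0,0,8],"roll": 0,"jaw": 0},{"travel": [0,0,3],"roll": 0,"jaw": 0},{"travel": [0,0,2],"roll": 0,"jaw": 0},{"travel": [0,0,1],"roll": 0,"jaw": 0},{"travel": [0,0,1],"roll": 0,"jaw": 0},{"travel": [0,0,1],"roll": 0,"jaw": 0},{"travel": [0,0,1],"roll": 0,"jaw": 0},{"travel": [0,0,0],"roll": 0,"jaw": 0}]}}

```text
clock: 7.45
tool_pos: [0.5156, -0.0328, 0.0903]
orientation: [180.0, 0.0, -164.4]
force: [-1.7, 2.6, 3.2]
opening: 0.0003
gripper_force: 2.0
```

{"fn": "apply_moves", "kwargs": {"targets": [{"travel": [0,0,1],"roll": 0,"jaw": 0},{"travel": [0,0,1],"roll": 0,"jaw": 0},{"travel": [0,0,1],"roll": 0,"jaw": 0},{"travel": [0,0,0],"roll": 0,"jaw": 0},{"travel": [0,0,0],"roll": 0,"jaw": 0},{"travel": [0,0,0],"roll": 0,"jaw": 0},{"travel": [0,0,0],"roll": 0,"jaw": 0},{"travel": [0,0,0],"roll": 0,"jaw": 0}]}}

```text
clock: 8.25
tool_pos: [0.5156, -0.0329, 0.0873]
orientation: [-180.0, 0.0, -164.4]
force: [-2.1, 2.4, 5.2]
opening: 0.0005
gripper_force: 2.9
```

{"fn": "apply_moves", "kwargs": {"targets": [{"travel": [0,0,-5],"roll": 0,"jaw": 0},{"travel": [0,0,-10],"roll": 0,"jaw": 0},{"travel": [0,0,-25],"roll": 0,"jaw": 0},{"travel": [0,-40,0],"roll": 0,"jaw": 0},{"travel": [0,-40,0],"roll": 0,"jaw": 0},{"travel": [0,-40,0],"roll": 0,"jaw": 0},{"travel": [0,-40,0],"roll": 0,"jaw": 0},{"travel": [0,-36,0],"roll": 0,"jaw": 0},{"travel": [0,0,0],"roll": 0,"jaw": 0},{"travel": [0,0,0],"roll": 0,"jaw": 0}]}}

```text
clock: 9.25
tool_pos: [0.5672, -0.2228, 0.1268]
orientation: [180.0, -0.1, -164.6]
force: [-0.2, -0.3, 0.2]
opening: 0.0003
gripper_force: 0.0
```

```bash
python3 - <<'E'
from m import *
o=ctrl.get_obs();t=np.radians(15.56);R=np.array([[np.cos(t),-np.sin(t)],[np.sin(t),np.cos(t)]])
print(o['tool_pos'],o['force'],((o['tool_pos'][:2]-[.65884,-.04504])@R*1000).round(1))
c=ctrl.calibration('top');P=ray(c,c['extrinsics'],[(453,231)],.12);print('jar',((P[:,:2]-[.65884,-.04504])@R*1000).round(1))
E
```

```text
[ 0.56722748 -0.22282491  0.12679314] [-0.24028839 -0.26926622  0.21653879] [-135.9 -146.7]
jar [[-120.5 -252.5]]
```

{"fn": "apply_moves", "kwargs": {"targets": [{"travel": [-1,2,20],"roll": 0,"jaw": 0},{"travel": [0,0,8],"roll": 0,"jaw": 0},{"travel": [0,0,3],"roll": 0,"jaw": 0},{"travel": [0,0,2],"roll": 0,"jaw": 0},{"travel": [0,0,1],"roll": 0,"jaw": 0},{"travel": [0,0,1],"roll": 0,"jaw": 0},{"travel": [0,0,1],"roll": 0,"jaw": 0},{"travel": [0,0,1],"roll": 0,"jaw": 0},{"travel": [0,0,0],"roll": 0,"jaw": 0}]}}

```text
clock: 10.15
tool_pos: [0.5686, -0.2195, 0.0903]
orientation: [-180.0, 0.0, -164.4]
force: [-1.6, 3.3, 3.6]
opening: 0.0007
gripper_force: 2.0
```

{"fn": "apply_moves", "kwargs": {"targets": [{"travel": [0,0,1],"roll": 0,"jaw": 0},{"travel": [0,0,1],"roll": 0,"jaw": 0},{"travel": [0,0,1],"roll": 0,"jaw": 0},{"travel": [0,0,0],"roll": 0,"jaw": 0},{"travel": [0,0,0],"roll": 0,"jaw": 0},{"travel": [0,0,0],"roll": 0,"jaw": 0},{"travel": [0,0,0],"roll": 0,"jaw": 0},{"travel": [0,0,0],"roll": 0,"jaw": 0}]}}

```text
clock: 10.95
tool_pos: [0.5686, -0.2195, 0.0873]
orientation: [-180.0, 0.0, -164.4]
force: [-0.2, 4.1, 5.8]
opening: 0.0006
gripper_force: 2.9
```

Same depth and force as the others. I'll lift clear and check.

{"fn": "apply_moves", "kwargs": {"targets": [{"travel": [0,0,-5],"roll": 0,"jaw": 0},{"travel": [0,0,-10],"roll": 0,"jaw": 0},{"travel": [0,0,-30],"roll": 0,"jaw": 0},{"travel": [0,0,-40],"roll": 0,"jaw": 0},{"travel": [0,0,-40],"roll": 0,"jaw": 0},{"travel": [35,0,-20],"roll": 0,"jaw": 0},{"travel": [35,0,0],"roll": 0,"jaw": 0},{"travel": [35,0,0],"roll": 0,"jaw": 0},{"travel": [0,0,0],"roll": 0,"jaw": 0},{"travel": [0,0,0],"roll": 0,"jaw": 0}]}}

```text
clock: 11.95
tool_pos: [0.4665, -0.2483, 0.2329]
orientation: [-180.0, 0.1, -164.5]
force: [0.6, 0.7, 0.4]
opening: 0.0005
gripper_force: 0.0
```

```bash
python3 - <<'E'
from m import *
o=ctrl.get_obs();print(o['tool_pos'],o['force'])
a=ctrl.snapshot("scene")[:,:,::-1];cv2.imwrite("pics/s2.png",a)
E
```

```text
[ 0.46647336 -0.24828217  0.23294582] [0.60154802 0.66653876 0.44093139]
```

View pics/s2.png

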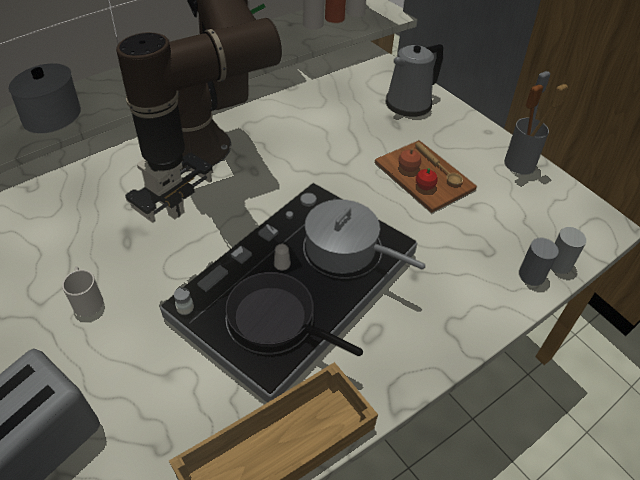

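The arm is clear. The pans (342,235 and 270,312), shaker (282,257), jar (183,300) and mug (84,296) are where they were, and all keys are up.

```bash
python3 -c "
from plant import ctrl
print(ctrl.close_job())"
```

```text
the job is handed in; nothing more can be done
None
```

I pressed power, the left square key and boost in that order, each about 6–7 mm down with under 7 N measured and released before the next; nothing else had visibly moved in the last picture, and the job is handed in.

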